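Stand the slumped column case up and slide it to the bookend

TASK

The black column case has slumped forward onto the rack's front bar. Without lifting it off the rack, tip it up so that it stands upright on its long edge, latched edge on top and its back flat against the low fence, then slide it along the fence until it touches the bookend and leave it standing there by itself. Leave the jar, the well plate, the wrench and the tip box where they are.

Things in the scene. Friction and masses are not known exactly. Their poses are not given: they have to be found in the camera images.
- rack: Fixed aluminium rack, 460 mm long. Origin on the bench under the middle of the fence's inner face; x points from the fence to the rack's open front, y along the fence, z up. Cases stand on its base plate, 8 mm thick, x = -12 to 96 mm. Low fence: x = -12 to 0, top 48 mm above the bench. A front bar runs parallel to it.
- rack_bar (a point): Middle of the rack's front bar: round steel, 12 mm diameter, 444 mm long, parallel to the fence, centre 75 mm in front of the fence's inner face and 35 mm above the bench; end posts 45 mm high. Same axes as the rack.
- case: Loose flat black case, 32 mm thick (its x), 150 wide (y), 110 high when standing (z, towards the edge with two steel latches), 0.25 to 0.5 kg. Origin: centre of its bottom edge face. At first that edge lies in the corner of base and fence and the case leans over the bar, broad face 30 degrees from level, latched edge out beyond the bar about 60 mm up.
- case_center (a point): Centre of the case, 55 mm from its bottom edge face; same axes as the case. Standing right, the axes match the rack's and it stays up by itself on its 32 mm wide edge; pushed too far it falls backwards over the fence. It slides freely on the base.
- bookend: Fixed dark steel upright plate standing on the rack's base near one end of the rack (either end), 12 mm thick along the rack (its y), 60 mm along its x, 125 mm high. Origin: centre of its underside; axes parallel to the rack's.
- jar: Loose closed jar, 44 mm diameter, 62 mm high, standing on the rack's base near the end opposite the bookend. Origin: centre of its underside. Bystander.
- wellplate: Loose flat well plate 85 x 127 x 12 mm on the bench in front of the rack. Origin: centre of its underside. Bystander.
- wrench: Loose steel wrench 150 mm long lying on the bench. Bystander.
- tipbox: Loose white box with clear lid, 85 x 120 x 63 mm, on the bench. Origin: centre of its underside. Bystander.
Mind the look-alikes: they are no part of the job. Leave any red look-alike of the case alone.

How it is judged (in metres and radians):
On the way:
1. the case stands upright on its long edge on the rack, within 6 degrees, at rest (angle between case_center's own z axis and vertical below 0.105 rad and x of case_center in the frame of rack between 0.008 and 0.035 m and z of case_center in the frame of rack below 0.069 m and linear speed of case below 0.04 m/s), for 0.2 s.
At the end, for the whole second after the job is handed in: The case stands at rest on the rack's base on its long edge, latched edge up, within 4 degrees of upright and of parallel to the fence, its back within 6 mm of the fence and its end within 6 mm of the bookend (angle between case_center's own z axis and vertical below 0.07 rad and angle between the y axis of case and the y axis of rack, either way round below 0.07 rad and x of case_center in the frame of rack between 0.01 and 0.022 m and z of case_center in the frame of rack between 0.057 and 0.067 m and y of case_center in the frame of bookend between -0.087 and 0.087 m and linear speed of case below 0.02 m/s); the robot touches nothing.
It fails at once if the jar is moved more than 25 mm or tipped over (distance of jar from where it was at the start of the episode above 0.025 m or angle between jar's own z axis and vertical above 0.5 rad).
It fails at once if the well plate, wrench or tip box is moved more than 25 mm (distance of any of wellplate, wrench, tipbox from where it was at the start of the episode above 0.025 m).
It fails at once if the case is lifted off the rack (its centre more than 90 mm above the bench; it is at 63 mm when standing) (height (world z) of case_center above 0.09 m).
It also fails if it takes over 51 s, if anything falls off the work surface, if the arm or the gripper's body presses on something with over 40 N, if the wrist force passes 120 N, or if a joint passes its speed limit or range.

ROBOT

A 7-joint arm with a two-finger parallel gripper is mounted at the origin on the work surface. World frame = base frame: x ahead of the robot, y to its left, z up, the work surface at z = 0. Lengths are in mm, angles in rad, forces in N, time in s.
With the tool pointing down it reaches from about 400 to 875 mm from the base axis. Payload 4.4 kg.
Tool frame: the origin (TCP) lies at the very end of the fingers, on their centre line; the grasp point (between the pads) lies 19 mm behind it (grip_depth is the distance from the TCP to the grasp point, in mm); z points along the fingers, y is the direction in which the jaws open and shut (so a half turn about z gives the same grasp; the last joint's range is limited). The gripper opens to 85 mm and grips with 20 to 120 N. Pads are 22 mm wide; open, the fingers measure 114 mm over their backs; the gripper's body (76 mm by 85 mm) begins 54 mm behind the grasp point. The pads swing forward as they close: fully open they stand 13 mm farther back than shut.
Start: joints at [-1.212, 0.628, 0.038, 1.517, -0.027, 0.996, -0.02], TCP at [267.869, 592.253, 231.313] pointing down, gripper open.
Joint ranges: [-3.06, 3.06], [-0.37, 2.12], [-1.25, 1.32], [0.18, 2.47], [-1.1, 4.24], [0.23, 1.98], [-2.94, 2.94]. Speed limits (rad/s): [2.57, 2.57, 3.14, 3.14, 3.14, 3.14, 3.14].

INTERFACE

Orientations are given as [roll, pitch, yaw] about the fixed x, y, z axes, in that order (R = Rz(yaw) Ry(pitch) Rx(roll)).
In Python, from cell import read_state, get_image, finish_job, recognise, outline_of, grip_depth gives the robot as it stands. The module is installed in compiled form; this text tells all that it offers.
- The arm moves only by the tool send_rows, never from a script. Its argument "rows" is a list of rows, each a list of 5 numbers: the gripper command: -1 is shut, 1 is fully open, values between are in proportion, then the shift along the tool's x, y, z in m, then the turn about the tool's z in rad. In form: [[claw, tx, ty, tz, roll], ...]. A call has 1 to 12 rows; each row shifts and turns the pose as measured when the row begins, along the tool's axes as they then stand; what a row does not reach is not made up. A row lasts 1/12 s, in which the tool goes at most 41.7 mm and 7.16 degrees, less where a joint would pass 70% of its speed; a pose out of reach is approached as far as the arm can. A call with a gripper value outside its range is refused whole. The fingers move at their own pace and stop on an object; the grip force is fixed at half the most. Time passes only in rows, so rows that do not move let the fingers close. It gives the time, the measured TCP pose, the force and the opening at its end, in the units of the state.
- read_state(): the state, without advancing time (a new reading comes with each control period).
- get_image(name): name is "side" or "top" or "wrist"; returns a dict with "image" (384x512x3 uint8, blue, green, red), "z_map" (384x512 float32, mm along the optical axis (not along the pixel's ray), 0 where there is no reading), "K" (3x3 intrinsics, pixels), "R" (3x3) and "t" (3): a world point X has camera coordinates R X + t; the wrist camera has in their place "tool_from_camera" (4x4, takes a point from camera to tool coordinates, whose origin is the TCP and whose axes are the flange's). Camera axes: x right, y down, z forward; pixel columns grow to the right and rows downward; lengths in mm; the calibration is good to about 2 mm. A picture is of the moment at which its call begins: read the wrist's pose just before it.
- finish_job(): hands the job in, once; it reports no verdict.
Trained networks look in a picture, given as the dict that the camera call returned (one of the last four; its "shot" number tells which), for a name from the list of things; names that differ only in an ending like _2 or _b are one class to them, and where a whole thing is asked for, a point or a joint stands for the part that bears it (a point fixed in the world has none). Each returns a list of dicts, best first, with "score" (0 to 1); they miss things now and then, are a little off and sometimes report something else, mostly with a low value. They report only what shows in the picture. A call takes as long as a camera call. They do not tell look-alikes from the thing itself.
- recognise(picture, query): "box" ([left, top, right, bottom] in pixels, round what is visible of it).
- outline_of(picture, query): "mask" (384x512 bool, what is visible of it) and "box" ([left, top, right, bottom] in pixels, round what is visible of it).
The state is a dict: "clock": time; "qpos": joint angles; "qd": joint speeds; "tau": joint torques, N m; "eef_pos": TCP position; "tool_rot": TCP orientation; "force": force on the tool from outside, world axes, zero at the start; "torque": the same for the moment, N m; "width": finger opening in mm.
Only numpy, scipy, OpenCV 4.12 (cv2) and the standard library are available. Lean on these libraries where they do the work, as an engineer would, in place of code of your own. Each camera call takes 0.05 s, during which the arm holds its last target.

## Working session

There is one attempt and no reset: what is moved stays moved. The work goes in short steps, Python scripts to look and compute and a tool call to move; the robot and the scene stay as the last step left them, time stands still between calls to the robot, and variables do not carry over. Pictures are saved under pics/ and viewed, and the job is handed in when it is done.

Besides the shell and the picture viewer there is one more tool, called after "Emit:" as a command line: name --pt "numbers of a row" for each row, then --argument value for the rest. send_rows: Moves the arm, as the interface text tells. Its arguments: {"type":"object","properties":{"rows":{"type":"array"}},"required":["rows"]}

```bash
mkdir -p pics; ls; python3 - <<'E'
from cell import *
import cv2
s=read_state();print(s)
for n in("side","top"):
    p=get_image(n);cv2.imwrite(f"pics/{n}0.png",p["image"]);print(n,p["K"],p["R"],p["t"],p["shot"])
    for q in("rack","case","bookend","jar","wellplate","wrench","tipbox"):
        print(q,[(round(r["score"],2),[round(float(v)) for v in r["box"]]) for r in recognise(p,q)][:4])
E
```

```text
pics
{'clock': 0.0, 'qpos': array([-1.2117998 ,  0.62934619,  0.03845166,  1.51836868, -0.02700005,
        0.99630263, -0.01999373]), 'qd': array([ 7.08776349e-04,  6.15997816e-04, -2.15204329e-04,  3.62954764e-05,
       -1.28637962e-04, -9.43802908e-05,  1.02714943e-03]), 'tau': array([ 1.31502375e-04, -5.63396394e+01,  1.22624103e+00, -1.93462050e+01,
        1.10093103e-02,  1.02053408e-02,  1.01073454e-05]), 'eef_pos': array([267.60841927, 591.66785289, 230.38901221]), 'tool_rot': array([-3.13968635e+00,  3.09126116e-05,  2.71679453e+00]), 'force': array([-1.00009912,  0.70411523, -0.60446169]), 'torque': array([0.02743311, 0.03958003, 0.03419289]), 'width': 85.37762901805317}
side [[380.67792779   0.         259.88758665]
 [  0.         380.67792779 185.91186362]
 [  0.           0.           1.        ]] [[-0.62373144  0.78148974 -0.01526019]
 [ 0.51947783  0.39986569 -0.75514914]
 [-0.58403928 -0.47893759 -0.65537539]] [ 268.61214179 -215.40214053 1384.16264032] 1
rack [(0.94, [148, 153, 309, 226])]
case [(0.95, [333, 197, 400, 249]), (0.82, [186, 169, 248, 197]), (0.74, [20
[... 156 characters left out ...]
134, 159, 154])]
tipbox [(0.57, [383, 240, 454, 304])]
top [[425.22013778   0.         254.3124455 ]
 [  0.         425.22013778 190.78835043]
 [  0.           0.           1.        ]] [[-0.01124972 -0.99964641 -0.02409365]
 [-0.99964476  0.0118254  -0.02388557]
 [ 0.02416204  0.02381639 -0.99942432]] [  36.09881841  454.96282299 1335.60987139] 2
rack [(0.95, [214, 135, 365, 211])]
case [(0.86, [328, 224, 381, 283]), (0.76, [258, 144, 317, 194]), (0.6, [142, 198, 194, 240])]
bookend [(0.69, [219, 186, 227, 204])]
jar [(0.76, [341, 152, 357, 165])]
wellplate [(0.65, [214, 119, 254, 153])]
wrench [(0.51, [405, 148, 422, 196]), (0.36, [344, 147, 356, 167])]
tipbox [(0.75, [88, 177, 134, 207])]
```

```bash
python3 - <<'E'
import cv2,numpy as np
a=cv2.imread("pics/side0.png");b=cv2.imread("pics/top0.png")
cv2.imwrite("pics/a1.png",cv2.resize(a[90:320,100:470],None,fx=2.1,fy=2.1,interpolation=2))
cv2.imwrite("pics/b1.png",cv2.resize(b[100:300,70:440],None,fx=2.1,fy=2.1,interpolation=2))
E
```

```text
(no output)
```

View pics/a1.png

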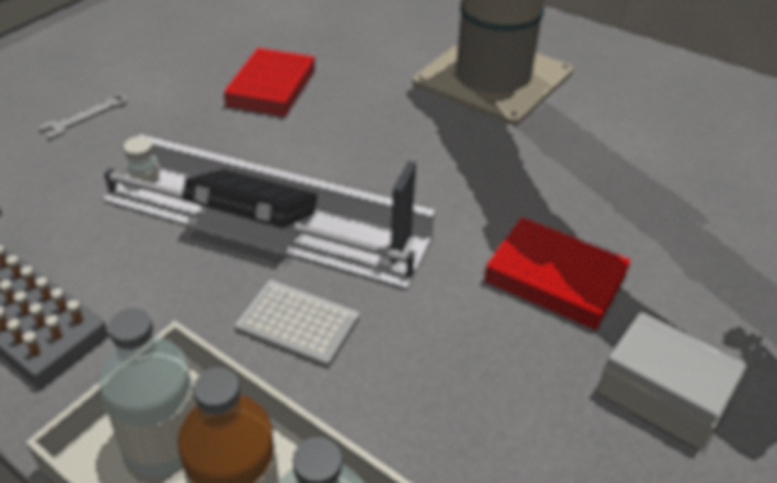

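View pics/b1.png

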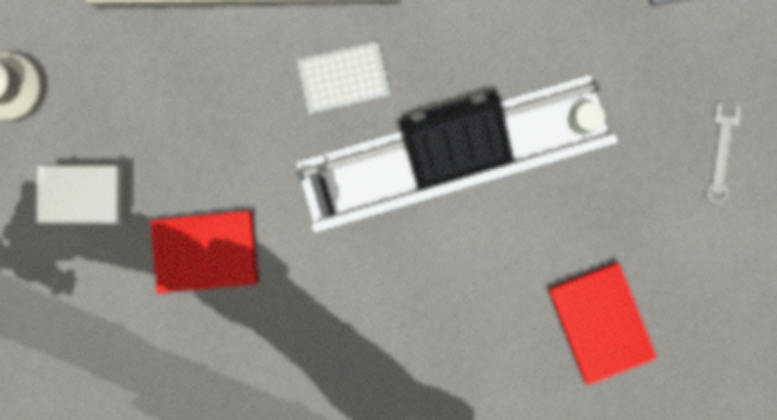

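The target is the black case lying over the bar, at side (217,183) and top (288,169). The possible confusions are the red cases at side (366,223) and (225,130), and at top (354,253) and (168,219); those stay put. The bookend is at the +y end, top (223,195), and the jar is at the other end, top (349,158). Next I'll measure the rack.

```bash
cat > h.py <<'E'
from cell import *
import cv2,numpy as np
def cloud(p):
    z=p["z_map"];v,u=np.indices(z.shape);K=p["K"]
    c=np.stack([(u-K[0,2])/K[0,0]*z,(v-K[1,2])/K[1,1]*z,z],-1)
    X=(c-p["t"])@p["R"];X[z==0]=np.nan;return X
def best(p,q,k=0): return outline_of(p,q)[k]
E
python3 - <<'E'
from h import *
for n in("side","top"):
    p=get_image(n);X=cloud(p)
    print(n,"bench z",np.nanmedian(X[300:340,300:330,2]) )
    for q in("rack","case","bookend","jar","wellplate","tipbox"):
        for r in outline_of(p,q)[:3]:
            m=r["mask"]&~np.isnan(X[...,0]);P=X[m]
            col=p["image"][m].mean(0).round()
            if len(P)<5: continue
            o=f"{n} {q} {r['score']:.2f} col{col} med{np.nanmedian(P,0).round()} z5/95 {np.percentile(P[:,2],[2,50,98]).round()}"
            rect=cv2.minAreaRect(P[:,:2].astype(np.float32));print(o,np.round(rect[0]),np.round(rect[1]),round(rect[2],2))
    np.savez(f"{n}0.npz",X=X,im=p["image"])
E
```

```text
side bench z 1.4328317531176873
side rack 0.70 col[132. 131. 132.] med[506.  -7.  10.] z5/95 [ 2. 10. 50.] [495. -84.] [181. 486.] 15.52
side case 0.87 col[51. 50. 50.] med[554. -52.  73.] z5/95 [29. 73. 90.] [534. -96.] [114. 207.] 15.38
side case 0.83 col[ 24.  25. 119.] med[386. 312.  33.] z5/95 [ 3. 33. 36.] [352. 298.] [150. 163.] 5.01
side case 0.74 col[ 36.  37. 157.] med[ 279. -267.   32.] z5/95 [ 6. 32. 36.] [ 259. -280.] [157. 109.] 19.97
side bookend 0.59 col[62. 61. 61.] med[461. 128.  93.] z5/95 [ 19.  93. 135.] [384.  80.] [220.  28.] 33.17
side jar 0.50 col[124. 131. 130.] med[ 564. -249.   51.] z5/95 [19. 51. 72.] [ 558. -261.] [49. 44.] 58.8
side wellplate 0.86 col[159. 164. 166.] med[634. 102.  13.] z5/95 [ 1. 13. 16.] [625.  91.] [ 98. 136.] 11.6
side tipbox 0.78 col[129. 132. 133.] med[485. 485.  63.] z5/95 [ 7. 63. 66.] [458. 482.] [119.  87.] 89.13
top bench z -1.0191690910653397
top rack 0.79 col[220. 221. 218.] med[503. -18.   9.] z5/95 [ 2.  9. 50.] [512. -70.] [110. 465.] 15.89
top case 0.88 col[ 56.  62. 233.] med[ 260. -280.   31.] z5/95 [10. 31. 36.] [ 260. -286.] [151. 117.] 20.91
top case 0.79 col[ 35.  38. 167.] med[370. 302.  31.] z5/95 [19. 31. 37.] [369. 304.] [112. 152.] 5.61
top case 0.61 col[51. 49. 48.] med[528. -71.  67.] z5/95 [35. 67. 89.] [533. -74.] [116. 161.] 14.53
top bookend 0.49 col[93. 92. 90.] med[452. 120. 130.] z5/95 [ 32. 130. 136.] [449. 121.] [55. 12.] 15.65
top bookend 0.32 col[218. 220. 217.] med[503. -24.   9.] z5/95 [-0.  9. 50.] [512. -69.] [115. 472.] 16.18
top jar 0.45 col[207. 219. 218.] med[ 558. -256.   68.] z5/95 [35. 68. 73.] [ 559. -260.] [40. 41.] 87.91
top wellplate 0.92 col[212. 220. 218.] med[628.  93.  11.] z5/95 [ 3. 11. 17.] [628.  95.] [ 89. 130.] 13.43
top tipbox 0.77 col[192. 201. 200.] med[456. 472.  62.] z5/95 [22. 62. 67.] [456. 494.] [149.  81.] 89.44
```

```bash
python3 - <<'E'
import numpy as np,cv2
from scipy.optimize import minimize
C={n:np.load(n+"0.npz") for n in("side","top")}
psi0=np.deg2rad(15.7);
def fr(X,psi,o): 
    d=X[...,:2]-o; c,s=np.cos(psi),np.sin(psi)
    return d[...,0]*c+d[...,1]*s, -d[...,0]*s+d[...,1]*c
for n in C:
    X=C[n]["X"].reshape(-1,3);im=C[n]["im"].reshape(-1,3).astype(float);ok=~np.isnan(X[:,0])
    X=X[ok];im=im[ok]
    gx,gy=fr(X,psi0,np.array([512.,-70.]))
    z=X[:,2]
    m=(abs(gy)<235)&(abs(gx+50)<22)&(z>42)&(z<54)
    a=np.polyfit(gy[m],gx[m],1); r=gx[m]-np.polyval(a,gy[m]);
    k=abs(r)<8; a=np.polyfit(gy[m][k],gx[m][k],1);
    print(n,"fence top n",k.sum(),"slope deg",np.degrees(a[0]),"gx0",a[1],"spread",np.percentile(gx[m][k]-a[0]*gy[m][k],[5,50,95]),"y ext",np.percentile(gy[m],[1,99]),"z",np.median(z[m]))
    m=(abs(gy)<235)&(abs(gx-25)<12)&(z>36)&(z<54)&(im.mean(1)>60)
    a=np.polyfit(gy[m],gx[m],1);print(" bar",m.sum(),a*[57.3,1],np.median(z[m]))
    # white rack base
    m=(abs(gy)<245)&(abs(gx)<75)&(z>5)&(z<14)&(im.mean(1)>170);print(" base gx",np.percentile(gx[m],[1,99]),"gy",np.percentile(gy[m],[1,99]),np.median(z[m]))
    # dark case upper face
    m=(im.mean(1)<75)&(abs(gy)<110)&(gx>-60)&(gx<80)&(z>28)&(z<110)
    A=np.c_[gx[m],gy[m],np.ones(m.sum())];w=np.ones(m.sum(),bool)
    for _ in range(8):
        p=np.linalg.lstsq(A[w],z[m][w],rcond=None)[0];w=abs(A@p-z[m])<5
    print(" case plane",p,"deg",np.degrees(np.arctan(p[0])),w.sum(),"gx",np.percentile(gx[m],[1,99]),"gy",np.percentile(gy[m],[1,99]), "zmax",np.percentile(z[m],99))
    m=(z>80)&(gy>120)&(gy<260)&(abs(gx)<100)
    print(" bookend",np.percentile(gx[m],[3,97]),np.percentile(gy[m],[3,50,97]),np.percentile(z[m],97))
    m=(z>62)&(z<80)&(gy<-150)&(gy>-260)&(abs(gx)<100);print(" jar",np.median(gx[m]),np.percentile(gy[m],[3,50,97]))
E
```

```text
side fence top n 540 slope deg -0.008955093571149788 gx0 -45.197772318097314 spread [-51.83918916 -44.26333326 -40.45819238] y ext [-204.6265669   229.19519939] z 47.94300929486019
 bar 244 [-0.07384291 33.00832262] 40.977351413852645
 base gx [-32.02754833  53.77428528] gy [-205.54230858  230.89616563] 8.929745390509954
 case plane [ 4.55145928e-01 -4.91561517e-02  5.96084386e+01] deg 24.47246173561571 472 gx [-42.30326704  68.69587713] gy [-73.59910353  70.72352507] zmax 91.0120614385597
 bookend [-34.50376491  22.32862065] [197.11110334 206.5198414  208.51054479] 135.20881095052417
 jar -3.2213107754913963 [-212.85429904 -193.81167871 -177.11383494]
top fence top n 575 slope deg -0.18998129041629586 gx0 -47.501040859307864 spread [-52.88016307 -47.50507364 -42.06608105] y ext [-223.82841264  226.45185883] z 46.789932769950795
 bar 269 [-0.07978266 31.99950497] 39.703443370212845
 base gx [-40.4717975   53.79569206] gy [-223.40988328  228.48899228] 7.74785746891947
 case plane [5.68201888e-01 3.37568272e-03 5.84580196e+01] deg 29.60532002773381 1411 gx [-36.06628868  67.167157  ] gy [-73.9886811   65.84495766] zmax 90.56473538583715
 bookend [-36.44604196  20.04967854] [195.24442697 199.49273752 206.83018529] 135.30106633706097
 jar -7.104638833865991 [-213.39043359 -195.64058162 -178.89883595]
```

Emit:
send_rows --pt "0 0 0 0 -0.116" --pt "0 0 0 0 -0.116" --pt "0 0 0 0 -0.116" --pt "0 0 0 0 -0.116" --pt "0 0 0 0 -0.116" --pt "0 0 0 0 -0.116" --pt "0 0 0 0 0"

```text
clock: 2.08
eef_pos: [267.9, 592.3, 231.4]
tool_rot: [-3.141, 0.001, -2.837]
force: [0.6, -0.8, -0.2]
width: 42.7
```

```bash
cat >> h.py <<'E'
PSI=np.deg2rad(15.6);XA=np.array([np.cos(PSI),np.sin(PSI)]);YA=np.array([-XA[1],XA[0]])
O=np.array([512.,-70])-42.3*XA
def rk(P): d=np.asarray(P)[...,:2]-O; return np.stack([d@XA,d@YA,np.asarray(P)[...,2]],-1)
def st():
    s=read_state();e=s["eef_pos"];f=s["force"]
    y=s["tool_rot"][2]
    print("t %.2f rack"%s["clock"],rk(e).round(1),"yawerr(world) %.3f"%(((PSI+np.pi-y)+np.pi)%(2*np.pi)-np.pi),"rot",s["tool_rot"].round(3),"Frack",np.round([f[:2]@XA,f[:2]@YA,f[2]],1),"w %.1f"%s["width"],"q",s["qpos"].round(2))
E
python3 -c "
from h import *;st()"
```

```text
t 2.08 rack [-14.7 703.6 231.4] yawerr(world) -0.032 rot [-3.141e+00  1.000e-03 -2.837e+00] Frack [ 0.4 -0.9 -0.2] w 42.7 q [-1.1   0.63 -0.16  1.51  0.11  1.01  0.59]
```

Emit:
send_rows --pt "0 -0.009 -0.036 0 0.032" --pt "0 -0.009 -0.036 0 0" --pt "0 -0.009 -0.036 0 0" --pt "0 -0.009 -0.036 0 0" --pt "0 -0.009 -0.036 0 0" --pt "0 -0.009 -0.036 0 0" --pt "0 -0.009 -0.036 0 0" --pt "0 -0.009 -0.036 0 0" --pt "0 -0.009 -0.036 0 0" --pt "0 -0.009 -0.036 0 0"

```text
clock: 2.92
eef_pos: [448.8, 266.1, 228.7]
tool_rot: [3.13, 0.001, -2.889]
force: [-0.1, -0.4, -0.2]
width: 42.7
```

```bash
python3 -c "
from h import *;st()"
```

```text
t 2.92 rack [ 71.8 340.7 228.7] yawerr(world) 0.020 rot [ 3.130e+00  1.000e-03 -2.889e+00] Frack [-0.2 -0.3 -0.2] w 42.7 q [-0.48  0.45 -0.15  1.88  0.08  0.82  1.16]
```

Emit:
send_rows --pt "0 -0.009 -0.034 0 -0.02" --pt "0 -0.009 -0.034 0 0" --pt "0 -0.009 -0.034 0 0" --pt "0 -0.009 -0.034 0 0" --pt "0 -0.009 -0.034 0 0" --pt "0 -0.009 -0.034 0 0" --pt "0 -0.009 -0.034 0 0" --pt "0 -0.009 -0.034 0 0" --pt "0 -0.009 -0.034 0 0" --pt "0 -0.009 -0.034 0 0" --pt "0 0 0 0 0"

```text
clock: 3.83
eef_pos: [631.2, -69.1, 227.4]
tool_rot: [3.138, 0.008, -2.923]
force: [0.1, -0.9, 0.4]
width: 42.6
```

```bash
python3 -c "
from h import *;st()
p=get_image('wrist');cv2.imwrite('pics/w1.png',p['image']);print(p['tool_from_camera'])
for n in('top','side'):
    q=get_image(n);cv2.imwrite(f'pics/{n}1.png',cv2.resize(q['image'][90:290,120:420],None,fx=2.5,fy=2.5,interpolation=2))"
```

```text
t 3.83 rack [157.3 -31.2 227.4] yawerr(world) 0.053 rot [ 3.138  0.008 -2.923] Frack [-0.2 -0.9  0.4] w 42.6 q [ 0.14  0.61 -0.11  1.57  0.07  0.96  1.79]
[[ 2.18006173e-04 -9.55479938e-01 -2.95055996e-01  7.46799997e+01]
 [ 9.99999137e-01  5.90622215e-04 -1.17374904e-03 -9.56246603e-01]
 [ 1.29576029e-03 -2.95055486e-01  9.55479242e-01 -1.42282019e+02]
 [ 0.00000000e+00  0.00000000e+00  0.00000000e+00  1.00000000e+00]]
```

View pics/w1.png

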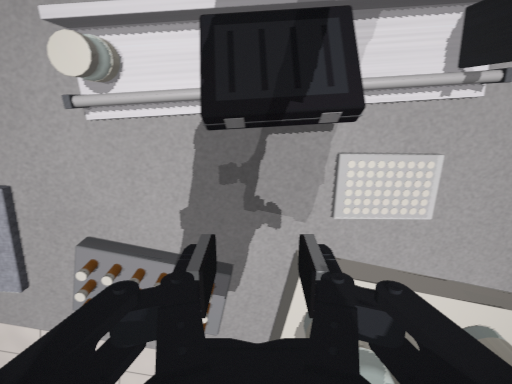

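View pics/side1.png

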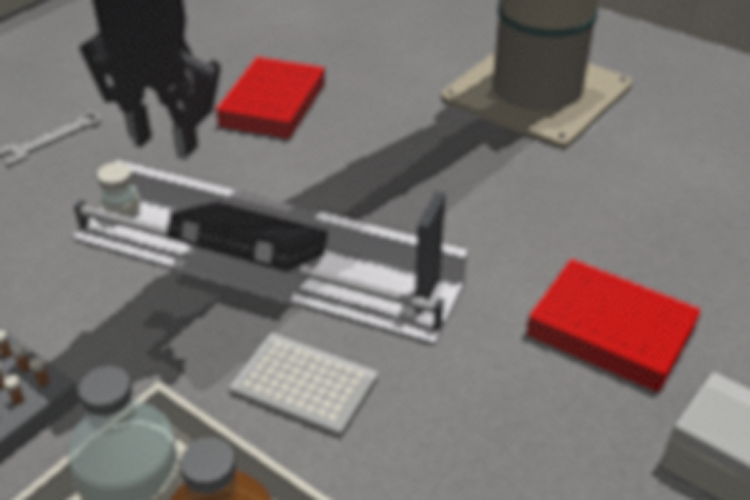

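```bash
python3 - <<'E'
from h import *
from scipy.spatial.transform import Rotation as Ro
s=read_state();p=get_image('wrist');z=p["z_map"];v,u=np.indices(z.shape);K=p["K"]
c=np.stack([(u-K[0,2])/K[0,0]*z,(v-K[1,2])/K[1,1]*z,z],-1)
T=p["tool_from_camera"];c=c@T[:3,:3].T+T[:3,3]
X=c@Ro.from_euler('xyz',s["tool_rot"]).as_matrix().T+s["eef_pos"]
r=rk(X);r[z==0]=np.nan
m=outline_of(p,"case")[0]["mask"];P=r[m];print("case",np.nanpercentile(P,[1,50,99],axis=0).round(1))
print("case x front",np.nanpercentile(P[:,0],[97,99.5]), "y",np.nanpercentile(P[P[:,2]>60][:,1],[1,99]))
for q in("bookend","jar"):
    o=outline_of(p,q)
    if o: P=r[o[0]["mask"]];print(q,o[0]["score"],np.nanpercentile(P,[2,50,98],axis=0).round(1))
far=(r[...,0]>115)&(r[...,2]>20)&(r[...,2]<100)&(v>200)
for y0 in range(-200,200,25):
    k=far&(r[...,1]>y0)&(r[...,1]<y0+25)
    if k.sum()>10: print(y0,"xmin",np.nanpercentile(r[k][:,0],2).round(),"zmax",np.nanmax(r[k][:,2]).round())
b=(abs(r[...,0]-75)<12)&(r[...,2]>33)&(r[...,2]<50)&(abs(r[...,1])>90);print("bar",np.nanmedian(r[b],0), "fence",np.nanpercentile(r[(abs(r[...,0])<25)&(r[...,2]>44)&(r[...,2]<53)&(r[...,1]>80)&(r[...,1]<180)],[3,97],axis=0))
E
```

```text
case [[  3.9 -79.8  36. ]
 [ 58.6  -7.   68.2]
 [109.7  65.6  89.4]]
case x front [106.95903892 110.45992745] y [-79.22190845  65.53450437]
bookend 0.88 [[  6.5 193.1  11.3]
 [ 36.5 194.2  57.8]
 [ 63.2 195.7  95.2]]
jar 0.88 [[  18.2 -213.7   17.9]
 [  37.2 -187.7   68.8]
 [  55.5 -176.1   71.2]]
-200 xmin 267.0 zmax 59.0
-175 xmin 274.0 zmax 60.0
-150 xmin 280.0 zmax 32.0
-125 xmin 364.0 zmax 31.0
-100 xmin 300.0 zmax 32.0
-25 xmin 335.0 zmax 51.0
0 xmin 284.0 zmax 52.0
25 xmin 287.0 zmax 67.0
75 xmin 304.0 zmax 100.0
100 xmin 308.0 zmax 99.0
125 xmin 315.0 zmax 100.0
150 xmin 323.0 zmax 75.0
175 xmin 329.0 zmax 51.0
bar [75.75076701 92.00228594 39.59933581] fence [[ -0.12229614  81.49771127  44.07636454]
 [  0.70537354 110.07123905  47.3780985 ]]
```

Emit:
send_rows --pt "0 0.004 0.012 0.02 -0.053" --pt "0 0.003 0.012 0.03 0" --pt "0 0 0 0.03 0" --pt "0 0 0 0.03 0" --pt "0 0 0 0.03 0" --pt "0 0 0 0.02 0" --pt "0 0 0 0.01 0" --pt "0 0 0 0 0"

```text
clock: 4.85
eef_pos: [618.7, -21.1, 57.4]
tool_rot: [3.131, 0.019, -2.84]
force: [0.4, 0.4, 0.3]
width: 42.6
```

```bash
python3 -c "
from h import *;st()"
```

```text
t 4.85 rack [158.2  18.4  57.4] yawerr(world) -0.030 rot [ 3.131  0.019 -2.84 ] Frack [0.5 0.3 0.3] w 42.6 q [ 0.07  0.8  -0.11  1.75  0.12  0.58  1.76]
```

Emit:
send_rows --pt "0 0.003 -0.012 0.009 0.03" --pt "0 0.003 -0.012 0.009 0" --pt "0 0 0 0.008 0" --pt "0 0 0 0 0" --pt "0 0 0 0 0"

```text
clock: 5.27
eef_pos: [623.2, -48.4, 32.6]
tool_rot: [3.133, 0.024, -2.873]
force: [0.3, -0.1, -0.3]
width: 42.4
```

```bash
python3 -c "
from h import *;st()"
```

```text
t 5.27 rack [155.2  -9.1  32.6] yawerr(world) 0.004 rot [ 3.133  0.024 -2.873] Frack [ 0.2 -0.1 -0.3] w 42.4 q [ 0.1   0.84 -0.1   1.75  0.12  0.54  1.77]
```

Emit:
send_rows --pt "0 0.008 0 0 0" --pt "0 0.008 0 0 0" --pt "0 0.006 0 0 0" --pt "0 0.004 0 0 0" --pt "0 0 0 0 0"

```text
clock: 5.68
eef_pos: [596.1, -56.1, 34.0]
tool_rot: [3.134, 0.027, -2.874]
force: [-0.7, -0.6, 0.2]
width: 42.6
```

```bash
python3 -c "
from h import *;st()"
```

```text
t 5.68 rack [127.   -9.3  34. ] yawerr(world) 0.005 rot [ 3.134  0.027 -2.874] Frack [-0.8 -0.3  0.2] w 42.6 q [ 0.12  0.82 -0.1   1.82  0.13  0.48  1.78]
```

Emit:
send_rows --pt "0 0.003 0 0 0" --pt "0 0.003 0 0 0" --pt "0 0.0 0 0 0"

```text
clock: 5.93
eef_pos: [592.8, -56.8, 35.1]
tool_rot: [3.134, 0.034, -2.873]
force: [0.5, -0.0, -0.4]
width: 42.7
```

```bash
python3 -c "
from h import *;st()"
```

```text
t 5.93 rack [123.7  -9.   35.1] yawerr(world) 0.003 rot [ 3.134  0.034 -2.873] Frack [ 0.5 -0.2 -0.4] w 42.7 q [ 0.12  0.81 -0.1   1.84  0.13  0.47  1.78]
```

Emit:
send_rows --pt "0 0.004 0 -0.004 0" --pt "0 0.004 0 -0.006 0" --pt "0 0.004 0 -0.006 0" --pt "0 0.004 0 -0.006 0"

```text
clock: 6.27
eef_pos: [582.1, -59.2, 58.4]
tool_rot: [3.135, 0.045, -2.87]
force: [3.2, 0.3, -0.4]
width: 42.6
```

```bash
python3 -c "
from h import *;st()
for n in('top','side'):
    q=get_image(n);cv2.imwrite(f'pics/{n}2.png',cv2.resize(q['image'][100:250,130:330],None,fx=3.5,fy=3.5,interpolation=2))
st()"
```

```text
t 6.27 rack [112.7  -8.5  58.4] yawerr(world) 0.000 rot [ 3.135  0.045 -2.87 ] Frack [ 3.1 -0.6 -0.4] w 42.6 q [ 0.14  0.76 -0.11  1.87  0.12  0.47  1.79]
t 6.37 rack [112.2  -8.7  58.9] yawerr(world) 0.001 rot [ 3.136  0.045 -2.87 ] Frack [2.8 1.1 1.2] w 42.7 q [ 0.14  0.76 -0.11  1.87  0.12  0.47  1.79]
```

View pics/side2.png

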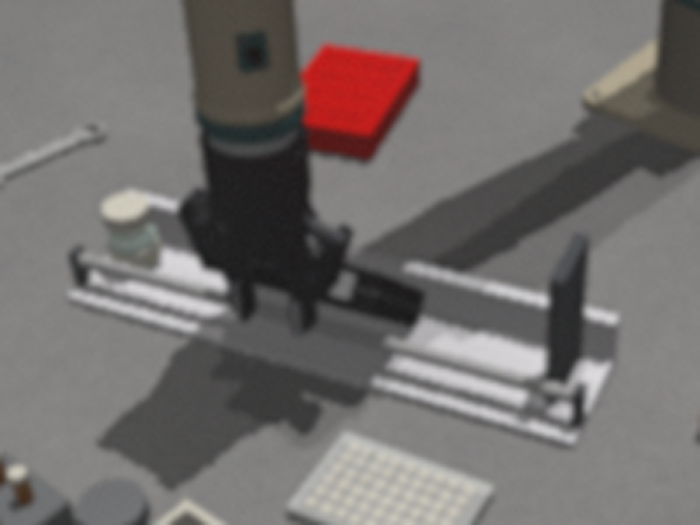

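```bash
cat >> h.py <<'E'
from scipy.spatial.transform import Rotation as Ro
def wr(name=None):
    s=read_state();p=get_image('wrist');z=p["z_map"];v,u=np.indices(z.shape);K=p["K"]
    c=np.stack([(u-K[0,2])/K[0,0]*z,(v-K[1,2])/K[1,1]*z,z],-1)
    T=p["tool_from_camera"];c=c@T[:3,:3].T+T[:3,3]
    X=c@Ro.from_euler('xyz',s["tool_rot"]).as_matrix().T+s["eef_pos"]
    r=rk(X);r[z==0]=np.nan
    if name: cv2.imwrite(name,p["image"])
    return p,r
E
python3 - <<'E'
from h import *
p,r=wr('pics/w3.png')
o=outline_of(p,"case")
for k in o[:2]:
    P=r[k["mask"]];print(k["score"],np.nanpercentile(P,[1,50,99],axis=0).round(1))
X=rk(cloud(get_image("top")))
im=get_image("top")
d=(im["image"].mean(-1)<75)&(X[...,0]>-5)&(X[...,0]<125)&(abs(X[...,1])<110)&(X[...,2]>30)&(X[...,2]<125)
for x0 in range(0,120,10):
    k=d&(X[...,0]>=x0)&(X[...,0]<x0+10)
    if k.sum(): print(x0,k.sum(),np.median(X[k][:,2]).round(1),np.percentile(X[k][:,1],[2,98]).round())
E
```

```text
0.84 [[  3.8 -78.   33. ]
 [ 54.   -6.3  84.7]
 [ 94.9  65.7 107.3]]
0.16 [[  -2.5 -167.7    6.2]
 [  17.9  -51.     8.3]
 [  93.7  147.1   48.6]]
0 29 37.1 [29. 66.]
10 46 45.4 [26. 65.]
20 53 54.3 [23. 66.]
30 52 63.4 [22. 66.]
40 55 74.0 [22. 66.]
50 59 83.5 [21. 66.]
60 61 95.5 [20. 67.]
70 58 104.1 [22. 68.]
80 28 101.5 [26. 67.]
90 35 91.6 [24. 67.]
100 8 115.2 [25. 36.]
```

View pics/w3.png

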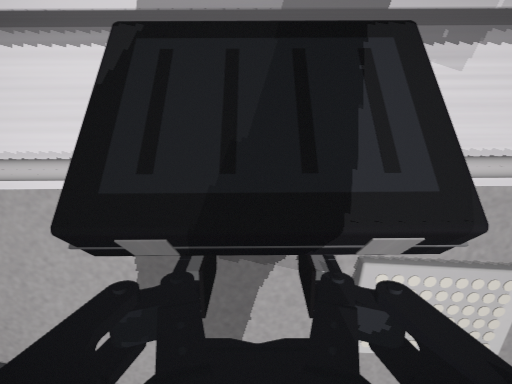

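Emit:
send_rows --pt "0 0.005 0 -0.004 0" --pt "0 0.005 0 -0.004 0" --pt "0 0.005 0 -0.003 0" --pt "0 0.005 0 -0.003 0" --pt "0 0.005 0 -0.002 0" --pt "0 0.004 0 0 0"

```text
clock: 7.07
eef_pos: [565.2, -64.5, 75.7]
tool_rot: [3.139, 0.069, -2.867]
force: [6.0, 2.4, 5.8]
width: 42.7
```

```bash
python3 -c "
from h import *;st()
p,r=wr('pics/w4.png')
"
```

```text
t 7.07 rack [95.  -9.  75.7] yawerr(world) -0.003 rot [ 3.139  0.069 -2.867] Frack [6.4 0.7 5.8] w 42.7 q [ 0.16  0.71 -0.12  1.93  0.13  0.44  1.8 ]
```

View pics/w4.png

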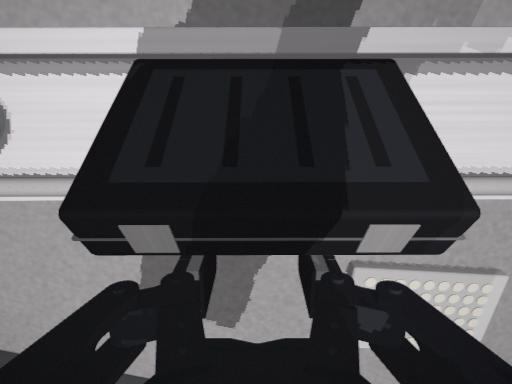

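Emit:
send_rows --pt "0 0.005 0 0 0" --pt "0 0.005 0 0 0" --pt "0 0.005 0 0 0" --pt "0 0.005 0 0 0" --pt "0 0.004 0 0 0"

```text
clock: 7.53
eef_pos: [545.8, -70.1, 76.4]
tool_rot: [3.141, 0.08, -2.865]
force: [0.7, -0.1, 0.5]
width: 43.3
```

```bash
python3 -c "
from h import *;st()
p,r=wr('pics/w5.png')
"
```

```text
t 7.53 rack [74.8 -9.2 76.4] yawerr(world) -0.004 rot [ 3.141  0.08  -2.865] Frack [ 0.6 -0.2  0.5] w 43.3 q [ 0.18  0.69 -0.12  1.99  0.13  0.39  1.81]
```

View pics/w5.png

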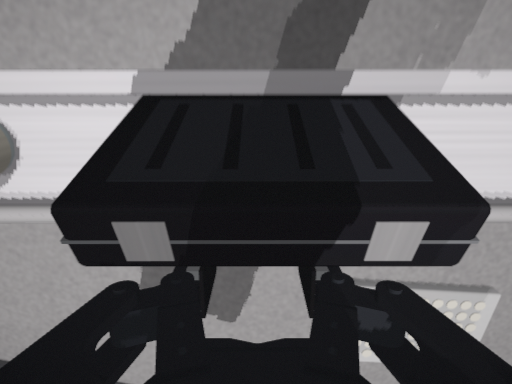

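Emit:
send_rows --pt "0 0.003 0 0 0" --pt "0 0.003 0 0 0" --pt "0 0.003 0 0 0" --pt "0 0.003 0 0 0"

```text
clock: 7.92
eef_pos: [535.0, -73.4, 76.8]
tool_rot: [-3.141, 0.084, -2.866]
force: [1.4, 2.1, 6.7]
width: 42.6
```

```bash
python3 -c "
from h import *;st()
p,r=wr('pics/w6.png')
"
```

```text
t 7.92 rack [63.5 -9.4 76.8] yawerr(world) -0.003 rot [-3.141  0.084 -2.866] Frack [1.9 1.7 6.7] w 42.6 q [ 0.19  0.68 -0.12  2.02  0.13  0.37  1.82]
```

View pics/w6.png

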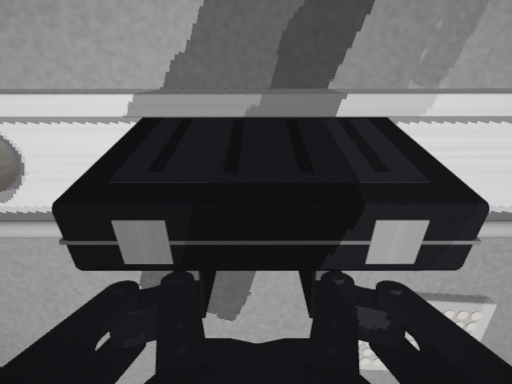

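Emit:
send_rows --pt "0 0 0 -0.006 0" --pt "0 0.001 0 -0.006 0" --pt "0 0.002 0 -0.004 0" --pt "0 0.003 0 0 0" --pt "0 0.003 0 0 0"

```text
clock: 8.38
eef_pos: [518.7, -77.4, 91.9]
tool_rot: [3.14, 0.074, -2.867]
force: [0.5, 0.3, 0.4]
width: 42.8
```

```bash
python3 -c "
from h import *;st()
p,r=wr('pics/w7.png')
k=outline_of(p,'case')[0];P=r[k['mask']];P=P[P[:,2]>100];print(np.nanpercentile(P,[1,50,99],axis=0).round(1))
"
```

```text
t 8.38 rack [46.8 -8.9 91.9] yawerr(world) -0.002 rot [ 3.14   0.074 -2.867] Frack [0.5 0.2 0.4] w 42.8 q [ 0.2   0.64 -0.13  2.05  0.13  0.39  1.83]
[[ -0.2 -78.4 101.4]
 [ 11.6  -6.6 117.7]
 [ 30.7  65.5 119.3]]
```

View pics/w7.png

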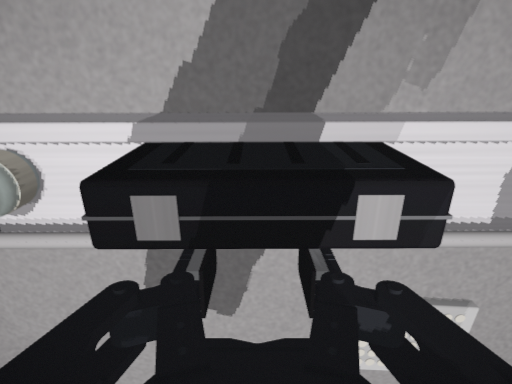

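Emit:
send_rows --pt "0 -0.012 0 0 0" --pt "0 -0.012 0 0 0" --pt "-1 0 0 -0.03 0" --pt "-1 0 0 -0.03 0" --pt "-1 0 -0.02 -0.02 0" --pt "-1 0.015 -0.03 0 0" --pt "-1 0.02 -0.03 0 0" --pt "-1 0.02 -0.025 0 0" --pt "-1 0 0 0 0"

```text
clock: 9.23
eef_pos: [510.9, -190.0, 168.8]
tool_rot: [3.137, 0.067, -2.859]
force: [0.7, -0.8, -0.9]
width: 0.2
```

```bash
python3 -c "
from h import *;st()
"
```

```text
t 9.23 rack [   8.9 -115.3  168.8] yawerr(world) -0.010 rot [ 3.137  0.067 -2.859] Frack [ 0.4 -0.9 -0.9] w 0.2 q [ 0.46  0.55 -0.19  1.92  0.1   0.63  2.07]
```

Emit:
send_rows --pt "-1 0 0 0 0.124" --pt "-1 0 0 0 0.124" --pt "-1 0 0 0 0.124" --pt "-1 0 0 0 0.124" --pt "-1 0 0 0 0.124" --pt "-1 0 0 0 0.124" --pt "-1 0 0 0 0.124" --pt "-1 0 0 0 0.124" --pt "-1 0 0 0 0.124" --pt "-1 0 0 0 0.124" --pt "-1 0 0 0 0.124" --pt "-1 0 0 0 0.124"

```text
clock: 10.23
eef_pos: [505.1, -192.6, 164.2]
tool_rot: [3.082, -0.006, 1.928]
force: [0.1, 0.3, -0.0]
width: 0.0
```

```bash
python3 -c "
from h import *;st()
p,r=wr('pics/w8.png');
for q in ('case','jar'):
  k=outline_of(p,q)[0];P=r[k['mask']];print(q,np.nanpercentile(P,[1,50,99],axis=0).round(1))
"
```

```text
t 10.23 rack [   2.7 -116.2  164.2] yawerr(world) 1.486 rot [ 3.082 -0.006  1.928] Frack [ 0.2  0.3 -0. ] w 0.0 q [ 0.18  0.56  0.24  1.94 -0.29  0.64  0.96]
case [[-224.  -185.4    3.1]
 [-194.9 -133.6   31.2]
 [-181.2  -77.8   33.4]]
jar [[  30.5 -195.5   12.9]
 [  46.4 -181.1   41.1]
 [  55.3 -174.7   70.8]]
```

View pics/w8.png

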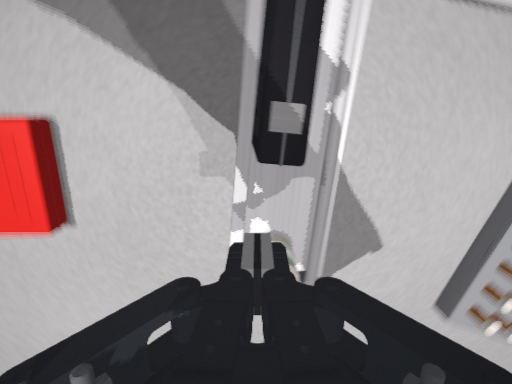

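Emit:
send_rows --pt "-1 0 0.004 0 0.085" --pt "-1 0 0.004 0.015 0" --pt "-1 0 0 0.025 0" --pt "-1 0 0 0.025 0" --pt "-1 0 0 0.02 0" --pt "-1 0 0 0.007 0" --pt "-1 0 0 0 0"

```text
clock: 10.97
eef_pos: [520.2, -187.2, 70.4]
tool_rot: [3.079, -0.008, 1.874]
force: [0.1, -0.0, -0.1]
width: 0.1
```

```bash
python3 -c "
from h import *;st()
"
```

```text
t 10.97 rack [  18.7 -115.1   70.4] yawerr(world) 1.540 rot [ 3.079 -0.008  1.874] Frack [ 0.1 -0.1 -0.1] w 0.1 q [ 0.21  0.72  0.17  1.97 -0.37  0.44  0.97]
```

Emit:
send_rows --pt "-1 0.006 0 0 0.031" --pt "-1 0.006 0 0 0" --pt "-1 0.006 0 0 0" --pt "-1 0.006 0 0 0" --pt "-1 0.006 0 0 0" --pt "-1 0.006 0 0 0" --pt "-1 0.006 0 0 0"

```text
clock: 11.55
eef_pos: [510.8, -146.6, 75.6]
tool_rot: [3.072, -0.003, 1.841]
force: [0.5, -2.2, -0.7]
width: 0.0
```

```bash
python3 -c "
from h import *;st()
p,r=wr('pics/w9.png')
"
```

```text
t 11.55 rack [ 20.5 -73.4  75.6] yawerr(world) 1.573 rot [ 3.072e+00 -3.000e-03  1.841e+00] Frack [-0.1 -2.2 -0.7] w 0.0 q [ 0.13  0.69  0.18  2.04 -0.4   0.4   0.9 ]
```

View pics/w9.png

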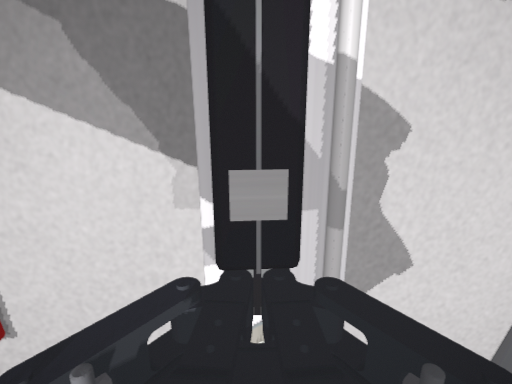

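Emit:
send_rows --pt "-1 0.008 -0.002 0.001 0" --pt "-1 0.008 -0.001 0.001 0" --pt "-1 0.008 0 0.001 0" --pt "-1 0.008 0 0.001 0" --pt "-1 0.008 0 0.001 0" --pt "-1 0.008 0 0.001 0" --pt "-1 0.008 0 0.001 0" --pt "-1 0.006 0 0.001 0" --pt "-1 0.004 0 0.001 0" --pt "-1 0.003 0 0 0"

```text
clock: 12.43
eef_pos: [489.2, -73.9, 66.6]
tool_rot: [3.068, 0.0, 1.841]
force: [0.5, -2.1, 0.4]
width: 0.1
```

```bash
python3 -c "
from h import *;st()
p,r=wr('pics/w10.png')
for q in ('case','bookend'):
  k=outline_of(p,q)
  if k: P=r[k[0]['mask']];P=P[P[:,2]>105];print(q,np.nanpercentile(P,[1,50,99],axis=0).round(1))
"
```

```text
t 12.43 rack [19.3  2.3 66.6] yawerr(world) 1.573 rot [3.068 0.    1.841] Frack [-0.1 -2.1  0.4] w 0.1 q [ 0.    0.67  0.16  2.14 -0.46  0.29  0.83]
case [[  2.4  17.6 115.2]
 [ 17.5  67.5 117.7]
 [ 33.1 100.9 119.3]]
```

View pics/w10.png

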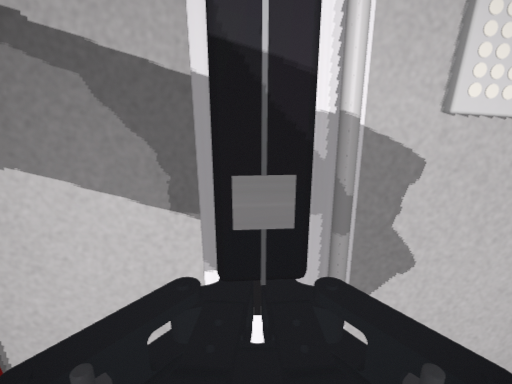

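Emit:
send_rows --pt "-1 0 0 -0.007 0" --pt "-1 0.001 0 -0.007 0" --pt "-1 0.003 0 -0.005 0" --pt "-1 0.005 0 0 0" --pt "-1 0.005 0 0 0" --pt "-1 0.005 0 0 0" --pt "-1 0.003 0 0 0"

```text
clock: 13.17
eef_pos: [480.7, -52.7, 87.8]
tool_rot: [3.069, -0.001, 1.839]
force: [-0.3, -1.2, -0.6]
width: 0.0
```

```bash
python3 -c "
from h import *;st()
"
```

```text
t 13.17 rack [16.8 25.1 87.8] yawerr(world) 1.575 rot [ 3.069e+00 -1.000e-03  1.839e+00] Frack [-0.6 -1.1 -0.6] w 0.0 q [-0.07  0.62  0.2   2.16 -0.46  0.33  0.79]
```

Emit:
send_rows --pt "-1 0.004 0 0 0" --pt "-1 0.003 0 0 0"

```text
clock: 13.33
eef_pos: [478.8, -45.2, 87.8]
tool_rot: [3.069, -0.0, 1.839]
force: [0.7, -2.2, 0.3]
width: 0.0
```

```bash
python3 -c "
from h import *;st()
"
```

```text
t 13.33 rack [17.  32.9 87.8] yawerr(world) 1.575 rot [ 3.069 -0.     1.839] Frack [ 0.  -2.3  0.3] w 0.0 q [-0.09  0.62  0.2   2.17 -0.46  0.32  0.78]
```

Emit:
send_rows --pt "-1 0.003 0 0 0" --pt "-1 0.003 0 0 0"

```text
clock: 13.5
eef_pos: [479.9, -42.8, 88.3]
tool_rot: [3.064, 0.008, 1.836]
force: [1.7, -13.0, -2.0]
width: -0.2
```

```bash
python3 -c "
from h import *;st()
p,r=wr('pics/w11.png')
q=get_image('top');cv2.imwrite('pics/top3.png',cv2.resize(q['image'][110:240,190:390],None,fx=4,fy=4,interpolation=2))
"
```

```text
t 13.50 rack [18.7 34.9 88.3] yawerr(world) 1.578 rot [3.064 0.008 1.836] Frack [ -1.9 -12.9  -2. ] w -0.2 q [-0.1   0.62  0.21  2.18 -0.46  0.31  0.77]
```

View pics/top3.png

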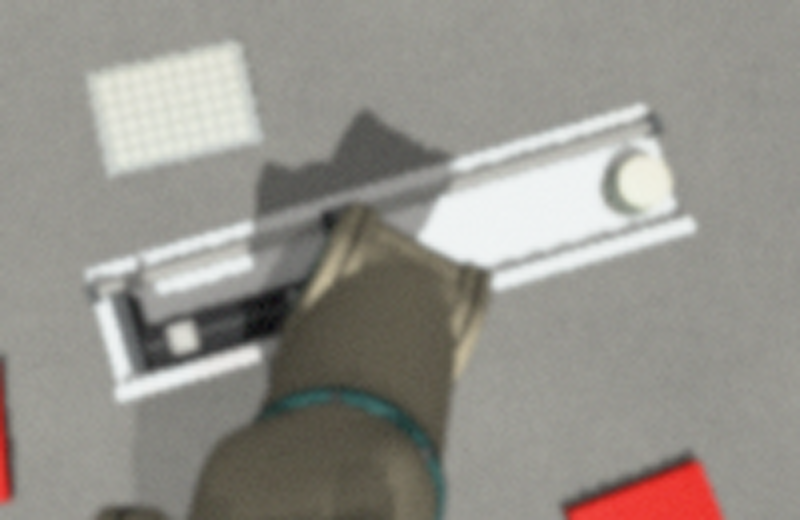

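The force jumped to 13 N at about y = 35, so the case has reached the bookend. I'll back off and inspect.

Emit:
send_rows --pt "-1 -0.008 0 0 0" --pt "-1 -0.012 0 0 0" --pt "-1 -0.012 0 0 0" --pt "-1 0 0 -0.03 0" --pt "-1 0 0 -0.03 0" --pt "-1 0 0 -0.03 0" --pt "-1 0 0 0 0"

```text
clock: 14.18
eef_pos: [479.4, -79.7, 178.5]
tool_rot: [3.075, 0.002, 1.834]
force: [2.2, -0.2, -0.8]
width: 0.1
```

```bash
python3 - <<'E'
from h import *
st();p,r=wr('pics/w12.png')
for q in('case','bookend'):
  for k in outline_of(p,q)[:2]:
    P=r[k['mask']];P=P[P[:,2]>105]
    if len(P): print(q,round(k['score'],2),np.nanpercentile(P,[1,50,99],axis=0).round(1)); 
    if len(P)>30:
        Q=P[(P[:,2]>112)&~np.isnan(P[:,0])][:,:2].astype(np.float32);print(cv2.minAreaRect(Q))
        A=P[~np.isnan(P[:,0])&(P[:,2]>112)]
        print("tilt slope dz/dx,dz/dy",np.linalg.lstsq(np.c_[A[:,:2],np.ones(len(A))],A[:,2],rcond=None)[0])
E
```

```text
t 14.18 rack [  8.3  -0.5 178.5] yawerr(world) 1.580 rot [3.075e+00 2.000e-03 1.834e+00] Frack [ 2.1 -0.7 -0.8] w 0.1 q [-0.13  0.47  0.35  2.08 -0.34  0.58  0.73]
case 0.86 [[  3.1  46.  114.5]
 [ 18.6  91.4 117.6]
 [ 34.3 128.4 119.4]]
((18.995380401611328, 86.96932983398438), (32.1278076171875, 84.98017120361328), 0.15679670870304108)
tilt slope dz/dx,dz/dy [ 5.95832805e-03 -2.44437914e-03  1.17665932e+02]
case 0.64 [[-48.3  10.5 246.9]
 [-47.5  11.1 248.1]
 [-46.   12.  248.7]]
```

View pics/w12.png

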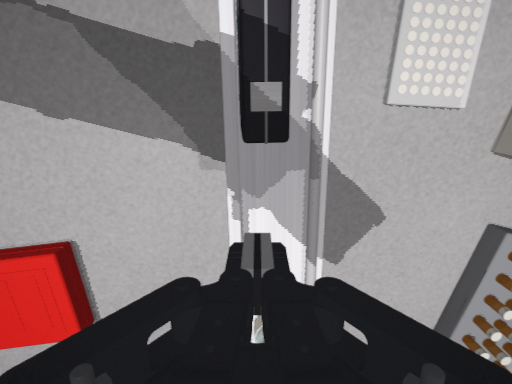

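```bash
python3 - <<'E'
from h import *
p,r=wr()
for y0 in(50,70,90,110):
    b=(abs(r[...,1]-y0)<10)&(abs(r[...,0])<50)
    f=b&(r[...,2]>44)&(r[...,2]<52)&(r[...,0]<15);c=b&(r[...,2]>113)&(r[...,2]<124)
    bar=(abs(r[...,1]-y0)<10)&(r[...,2]>36)&(r[...,2]<46)&(abs(r[...,0]-75)<12)
    print(y0,"fence",np.percentile(r[f][:,0],[2,98]).round(1) if f.sum() else 0,"case top",np.percentile(r[c][:,0],[1,99]).round(1),"bar",np.median(r[bar][:,0]) if bar.sum() else 0)
cv2.imwrite('pics/w13.png',cv2.resize(p['image'][0:200,180:360],None,fx=3,fy=3,interpolation=2))
E
```

```text
50 fence [-11.6  -0. ] case top [ 3.5 34.5] bar 73.93984645524924
70 fence [-11.7  -0.2] case top [ 3.2 34.3] bar 74.01688629204801
90 fence [-11.7  -0.1] case top [ 3.1 34.3] bar 73.74675603908277
110 fence [-11.9  -0.2] case top [ 3.2 34.2] bar 73.75252461918078
```

View pics/w13.png

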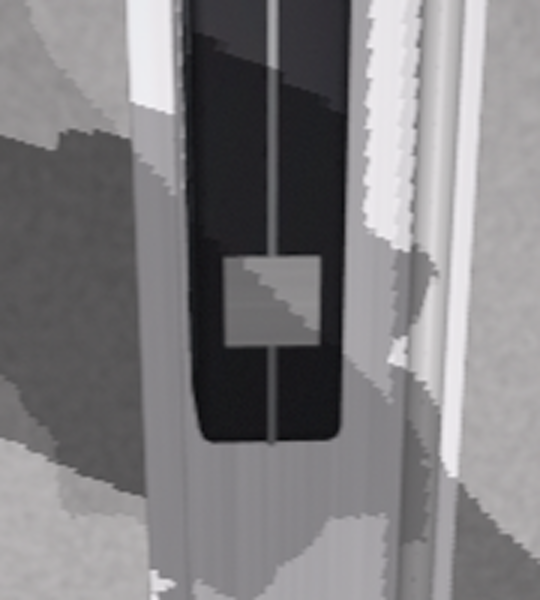

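Emit:
send_rows --pt "-1 -0.03 0 -0.01 0" --pt "-1 -0.04 0 -0.01 0" --pt "-1 -0.04 0 -0.01 0" --pt "-1 -0.04 0 0 0" --pt "-1 -0.04 0 0 0" --pt "-1 -0.03 0 0 0" --pt "-1 0 0 0 0"

```text
clock: 14.97
eef_pos: [530.0, -293.0, 190.0]
tool_rot: [3.101, -0.018, 1.848]
force: [0.0, -0.9, 0.2]
width: -0.1
```

```bash
python3 - <<'E'
from h import *
st()
for n in('top','side'):
    q=get_image(n);X=rk(cloud(q));
    sl=(slice(110,240),slice(190,390)) if n=='top' else (slice(130,240),slice(140,330))
    cv2.imwrite(f'pics/{n}4.png',cv2.resize(q['image'][sl],None,fx=4,fy=4,interpolation=2))
    for y0 in(60,80,100,120,140,160,180):
        b=(abs(X[...,1]-y0)<10)&(abs(X[...,0])<60)
        f=b&(X[...,2]>42)&(X[...,2]<54)&(X[...,0]<8);c=b&(X[...,2]>111)&(X[...,2]<126)
        print(n,y0,"fence",np.percentile(X[f][:,0],[5,50,95]).round(1) if f.sum() else 0,"top",np.percentile(X[c][:,0],[3,50,97]).round(1) if c.sum() else 0,np.median(X[c][:,2]).round(1) if c.sum() else 0)
    c=(abs(X[...,0]-17)<12)&(X[...,2]>111)&(X[...,2]<125)&(X[...,1]>0);print(n,"case y",np.percentile(X[c][:,1],[1,99]).round(1))
    c=(abs(X[...,0]-34)<22)&(X[...,2]>126)&(X[...,1]>150);print("bookend y",np.percentile(X[c][:,1],[3,50,97]).round(1))
    o=outline_of(q,'jar')
    if o: print("jar",np.nanmedian(X[o[0]['mask']],0).round())
E
```

```text
t 14.97 rack [  -0.3 -219.6  190. ] yawerr(world) 1.566 rot [ 3.101 -0.018  1.848] Frack [-0.2 -0.9  0.2] w -0.1 q [ 0.27  0.63  0.34  1.71 -0.32  0.84  1.04]
top 60 fence [-10.5  -4.6  -0.2] top [ 4.7 19.5 34.3] 116.8
top 80 fence [-10.8  -5.6  -0.4] top [ 4.8 18.8 33.6] 117.5
top 100 fence [-11.1  -6.1  -0.8] top [ 4.2 19.1 33.7] 117.1
top 120 fence [-11.   -5.6  -1. ] top [ 4.4 18.7 33.9] 116.6
top 140 fence [-11.2  -5.4  -0.2] top [ 4.3 18.8 33.7] 116.6
top 160 fence [-10.8  -5.8  -0.4] top [ 4.1 18.8 33.4] 117.2
top 180 fence [-11.1  -6.3  -0.8] top [ 4.1 19.1 34. ] 117.4
top case y [ 46.8 194.8]
bookend y [195.5 201.2 206.9]
jar [  34. -189.   67.]
side 60 fence 0 top [ 5.  24.3 36.8] 118.4
side 80 fence 0 top [ 5.1 24.6 35.5] 118.8
side 100 fence 0 top [ 5.9 25.2 35.9] 118.8
side 120 fence 0 top [ 4.6 24.6 36.3] 118.7
side 140 fence 0 top [ 5.3 23.8 35.9] 118.6
side 160 fence 0 top [ 5.2 26.2 35.4] 118.5
side 180 fence 0 top [ 5.5 23.1 35.1] 118.6
side case y [ 49.3 208.1]
bookend y [197.3 203.3 207.9]
jar [  45. -185.   49.]
```

View pics/top4.png

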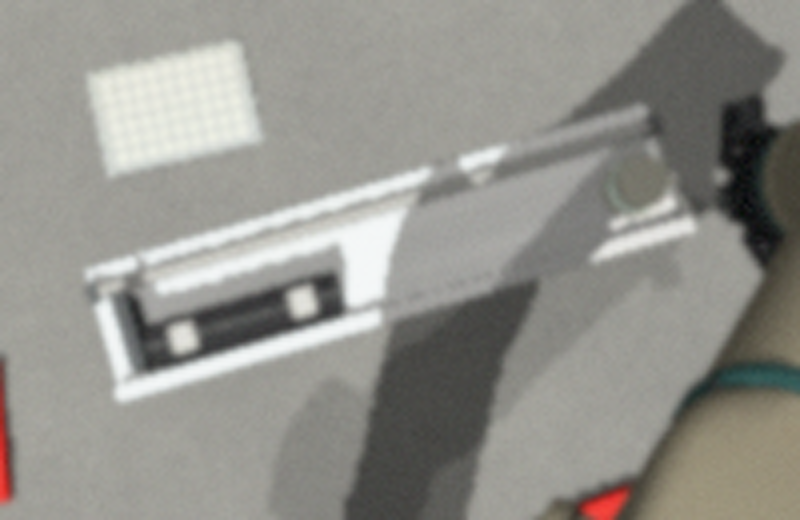

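View pics/side4.png

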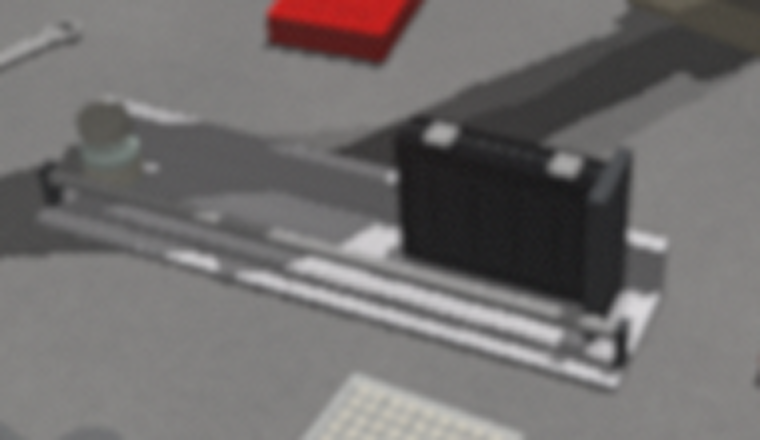

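```bash
python3 -c "
from h import *;st();print(finish_job())"
```

```text
t 15.17 rack [   1.9 -210.2  190.2] yawerr(world) 1.558 rot [ 3.101 -0.026  1.856] Frack [0.7 0.8 0.4] w 0.0 q [ 0.26  0.62  0.33  1.72 -0.32  0.84  1.04]
the job is handed in; nothing more can be done
None
```

The case is standing upright on its long edge against the bookend, latched edge on top, with the robot clear of everything. I handed the job in at 15.2 s, and `finish_job` gives no verdict. I tipped the case up with the half-open fingers under its latched edge, then slid it along the fence with the shut fingers until it touched the bookend.

**What the last checks showed:**
- **Upright:** its top is 117–118 mm above the bench and level, and it is parallel to the fence within about 0.3°.
- **At the bookend:** the push force rose from 2 N to 13 N on contact. Afterwards the case's end measured 194.8 mm along the fence, against about 195.5 mm for the bookend face.
- **Other things:** the jar measured where it started. The well plate looked unmoved in the last pictures. I did not measure the well plate, wrench or tip box again, but the arm never worked near them.

**What fell short:** the back is not quite flat against the fence. It drifted 3–4 mm away while sliding, which is inside the 6 mm limit. The wrist and top cameras put its centre at x = 18.6–19.5 mm, where 22 mm is the most allowed. The side camera read higher, with median values of 23–26 mm at the top edge. It sees the top face at a slant, and its readings were already spread more widely at the start, so I went by the other two.

I left that gap because pushing at the height the gripper can reach would have tilted the case instead of sliding it.

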